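Weigh the mustard jar on the sprung hook

TASK

Weigh the jar: pick up the small pail it stands in by the pail's upright grip and hang the pail by its bar in the sprung hook of the scale. Ease it down slowly until the hook alone carries the weight, so that the hook neither drops nor springs back when you let go, and never force the hook; leave the pail hanging still with the jar in it, and do not disturb the other things nearby.

Things in the scene. Friction and masses are not known exactly. Their poses are not given: they have to be found in the camera images.
- pail_grip (a point): Grip point of the loose pail: middle of the black upright grip block on top of its bail, 170 mm above the pail's underside. The block is 22 mm along the pail's x, 24 mm along its y, from 25 mm above this point to 17 mm below, on a 9 mm round neck. Grip it from above, fingers closing along y. Axes: the pail's, z up; the bail's bar runs along y
- pail_bar (a point): Middle of the bail's round steel bar (10 mm diameter, along the pail's y, 86 mm long), 35 mm straight below pail_grip and 135 mm above the pail's underside. Under the bar the opening between the two bail legs is 76 mm wide and 40 mm high, down to the top of the jar. The pail is steel, 77 mm across, 58 mm high, 120 g
- pail: The same pail; origin at the centre of its underside, z up
- jar_centre (a point): Centre of the mustard jar (62 mm across, 86 mm high) that stands loose in the pail, 47 mm above the pail's underside. Its mass is unknown: 120 to 600 g, so the loaded pail weighs 2.3 to 7.1 N
- scale_stand: Fixed hanging scale: a base plate 10 mm thick and an aluminium column 283 mm high, its front face 75 mm behind the hook's seat. Origin on the worktop straight below the hook's seat, z up, x from the hook towards the column; the hook is open to -x and upwards
- hook_seat (a point): Where the axis of the pail's bar lies when seated in the hook; moves with the hook, 240 mm above the worktop unloaded; axes as the stand's. The hook is a 22 mm wide steel strip bent to a trough along y: 12 mm flat bottom, sloping sides (tip at -x, back at +x) that guide the bar in, 30 mm apart at the top and 15 mm above this point. Strip underside: 9 mm below. Bring the bar in over the tip
- scale_hook (a joint): How far the hook has dipped, m: 0 unloaded, growing downwards, stop at 0.105. It starts to dip at 0.5 N, then dips 12.5 mm per newton (spring of 80 N/m), so the loaded pail dips it 23 to 82 mm by its weight; lightly damped, swings for about 2 s
- pepper_mill: Bystander: wooden pepper mill, 58 mm across, 170 mm high; origin under its centre
- spice_jar: Bystander: spice jar with dark lid, 41 mm across, 105 mm high; origin under its centre
- mug: Bystander: small mug with a handle, 65 x 92 mm, 49 mm high; origin under its centre
There are look-alikes about, which are no part of the job. Leave any pink look-alike of the pail alone.

How it is judged:
On the way, in this order (a step that is already met when the one before it is completed fails the run):
1. the pail is lifted off the worktop by the gripper, jar inside (height (world z) of pail above 0.03 m and contact force between the fingers and pail above 0.5 N and value of joint scale_hook below 0.005 m), for 0.1 s.
2. the bar lies in the hook and the hook has dipped under the load (distance between pail_bar and hook_seat below 0.012 m and value of joint scale_hook above 0.015 m), for 0.2 s.
At the end, for the whole second after the job is handed in: The pail hangs free with its bar seated in the hook (within 12 mm), the hook has dipped more than 15 mm and stands still (under 15 mm/s), the pail is upright within 0.25 rad and moves slower than 50 mm/s, and the jar stands in the pail (all of step 2 and velocity of joint scale_hook between -0.015 and 0.015 m/s and linear speed of pail below 0.05 m/s and angle between pail's own z axis and vertical below 0.25 rad and distance between jar_centre and pail below 0.06 m); the robot touches nothing.
It fails at once if the hook drops or springs back faster than 0.07 m/s while the gripper does not hold the pail (contact force between the fingers and pail below 0.1 N and (velocity of joint scale_hook above 0.07 m/s or velocity of joint scale_hook below -0.07 m/s)).
It fails at once if the hook is forced: the held pail presses on the scale with more than 20 N (contact force between the fingers and pail above 1 N and contact force between pail and scale_stand above 20 N).
It fails at once if the scale is forced: the robot itself presses on it with more than 15 N (contact force between any of the fingers, the arm and scale_stand above 15 N).
It fails at once if a bystander is moved by more than 20 mm (distance of any of pepper_mill, spice_jar, mug from where it was at the start of the episode above 0.02 m).
It also fails if it takes over 66 s, if anything falls off the work surface, if the arm or the gripper's body presses on something with over 40 N, if the wrist force passes 120 N, or if a joint passes its speed limit or range.

ROBOT

A 6-joint arm with a two-finger parallel gripper is mounted at the origin on a cart in front of the work surface, level with it; the furniture and walls round the work are solid. World frame = base frame: x ahead of the robot, y to its left, z up, the work surface at z = 0. Lengths are in m, angles in rad, forces in N, time in s.
With the tool pointing down it reaches from about 0.3 to 0.825 m from the base axis. Payload 5.4 kg.
Tool frame: the origin (TCP) lies midway between the tips of the shut fingers; the grasp point (between the pads) lies 19 mm behind it (tcp_to_grasp is the distance from the TCP to the grasp point, in m); z points along the fingers, y is the line along which they close (so a half turn about z gives the same grasp; the last joint's range is limited). The gripper opens to 92 mm and grips with 3 to 60 N. Pads are 20 mm wide; open, the fingers measure 128 mm over their backs; the gripper's body (75 mm by 189 mm) begins 69 mm behind the grasp point.
Start: joints at [-1.505, 0.158, 1.597, -0, 1.386, -0.21], TCP at [0.157, -0.553, 0.215] pointing down, gripper open.
Joint ranges: [-2.91, 2.91], [-0.94, 2.29], [0.18, 2.7], [-1.29, 4.43], [0.17, 2.64], [-3, 3]. Speed limits (rad/s): [2.57, 2.57, 3.14, 3.14, 3.14, 3.14].

INTERFACE

Orientations are given as a unit quaternion [w, x, y, z].
In Python, from cell import read_state, snapshot, camera_model, close_job, masks_of, tcp_to_grasp gives the robot as it stands. The module is installed in compiled form; this text tells all that it offers.
- The arm moves only by the tool carry_out, never from a script. Its argument "deltas" is a list of rows, each an object with "xyz": the shift along the tool's x, y, z in units of 0.04 m (1.0 is 0.04 m), a list of three; "twist": the turn, a rotation vector about the tool's x, y, z in units of 0.08 rad (1.0 is 0.08 rad), a list of three. In form: [{"xyz": [tx, ty, tz], "twist": [wx, wy, wz]}, ...]. A call has 1 to 5 rows; each row shifts and turns the commanded pose from where the row before left it, along the tool's axes as they then stand; what a row does not reach is not made up. A row lasts 1/10 s, in which the tool goes at most 50 mm and 8.59 degrees, less where a joint would pass 70% of its speed; a pose out of reach is approached as far as the arm can. A call with a number of a shift or a turn outside -1 to 1 is refused whole. A call with a gripper value outside its range is refused whole. "fingers" is the closure, from -1 (fully open) to 1 (shut), so that 0 is half open, set as the call begins (left out, the last holds). The fingers move at their own pace and stop on an object; the grip force is fixed at half the most. Time passes only in rows, so rows that do not move let the fingers close. It gives the time, the measured TCP pose, the force, the opening and the grip force at its end, in the units of the state.
- read_state(): the state, without advancing time (a new reading comes with each control period).
- snapshot(name): name is "scene" or "top" or "wrist"; returns the picture (480x640x3 uint8, red, green, blue); there is no depth.
- camera_model(name): a dict with "fx", "fy", "cx", "cy" (pixels), "position" and "orientation" of the camera in the world; the wrist camera has in their place "tool_from_camera" (4x4, takes a point from camera to tool coordinates, whose origin is the TCP and whose axes are the flange's). Camera axes: x right, y down, z forward; pixel columns grow to the right and rows downward; lengths in m; the calibration is good to about 2 mm. A picture is of the moment at which its call begins: read the wrist's pose just before it. camera_model takes no time and is no camera call.
- close_job(): hands the job in; it is judged then, once.
Trained networks look in the newest picture that a camera, given by its name, has taken for a name from the list of things; names that differ only in an ending like _2 or _b are one class to them, and where a whole thing is asked for, a point or a joint stands for the part that bears it (a point fixed in the world has none). Each returns a list of dicts, best first, with "score" (0 to 1); they miss things now and then, are a little off and sometimes report something else, mostly with a low value. They report only what shows in the picture. A call takes as long as a camera call. They do not tell look-alikes from the thing itself.
- masks_of(target, camera): "region" (480x640 bool, what is visible of it) and "rect" ([left, top, right, bottom] in pixels, round what is visible of it).
The state is a dict: "time": time; "qpos": joint angles; "joint_vel": joint speeds; "effort": joint torques, N m; "position": TCP position; "eef_rot": TCP orientation; "ft_force": force on the tool from outside, world axes, zero at the start; "moment": the same for the moment, N m; "finger_gap": finger opening in m; "grip_force": force on a finger pad.
Only numpy, scipy, OpenCV 4.12 (cv2) and the standard library are available. Lean on these libraries where they do the work, as an engineer would, in place of code of your own. Each camera call takes 0.05 s, during which the arm holds its last target. There are 200 camera calls.

## Working session

There is one attempt and no reset: what is moved stays moved. The work goes in short steps, Python scripts to look and compute and a tool call to move; the robot and the scene stay as the last step left them, time stands still between calls to the robot, and variables do not carry over. Pictures are saved under pics/ and viewed, at most 10 in all, crops included, and the job is handed in when it is done.

Besides the shell and the picture viewer there is one more tool, called after "Call:" as a command line: name --argument value ..., lists and objects as JSON in quotes. carry_out: Moves the arm, as the interface text tells. Its arguments: {"type":"object","properties":{"deltas":{"type":"array","items":{"type":"object","properties":{"xyz":{"type":"array","items":{"type":"number","minimum":-1,"maximum":1}},"twist":{"type":"array","items":{"type":"number","minimum":-1,"maximum":1}}}}},"fingers":{"type":"number"}},"required":["deltas"]}

```bash
mkdir -p pics
cat > h.py <<'E'
import numpy as np, cv2
from cell import *
from scipy.spatial.transform import Rotation as R
def q(o): return R.from_quat([o[1],o[2],o[3],o[0]])
def cam(n):
    m=camera_model(n)
    if n=='wrist':
        s=read_state(); T=np.eye(4); T[:3,:3]=q(s['eef_rot']).as_matrix(); T[:3,3]=s['position']
        T=T@np.array(m['tool_from_camera']); return m,T[:3,:3],T[:3,3]
    return m,q(m['orientation']).as_matrix(),np.array(m['position'])
def ray(c,u,v):
    m,Rm,p=c; d=Rm@np.array([(u-m['cx'])/m['fx'],(v-m['cy'])/m['fy'],1]); return p,d/np.linalg.norm(d)
def atz(c,u,v,z):
    p,d=ray(c,u,v); return p+d*(z-p[2])/d[2]
def proj(c,P):
    m,Rm,p=c; x=Rm.T@(np.array(P)-p); return np.array([m['fx']*x[0]/x[2]+m['cx'],m['fy']*x[1]/x[2]+m['cy']])
def meet(rs):
    A=0;b=0
    for p,d in rs: M=np.eye(3)-np.outer(d,d);A=A+M;b=b+M@p
    return np.linalg.solve(A,b)
E
python3 - <<'E'
from h import *
print(read_state())
for n in ['scene','top']:
    im=snapshot(n); cv2.imwrite(f'pics/{n}0.png',im[...,::-1]); c=cam(n); print(n,c[2],c[1][:,2],c[0]['fx'])
    for t in ['pail','pail_grip','scale_stand','scale_hook','pepper_mill','spice_jar','mug','jar_centre']:
        for r in masks_of(t,n)[:3]:
            ys,xs=np.nonzero(r['region']); print(n,t,round(r['score'],2),np.round(r['rect']),round(xs.mean()),round(ys.mean()))
E
```

```text
{'time': 0.0, 'qpos': array([-1.50508335e+00,  1.59046430e-01,  1.59821592e+00,  8.55229805e-06,
        1.38624451e+00, -2.10079581e-01]), 'joint_vel': array([-1.03511248e-03, -2.40352030e-05,  9.75378926e-04, -1.02480796e-03,
        7.07633527e-05,  1.11070371e-03]), 'effort': array([ 1.11598973e-03, -3.85566652e+01, -3.22111309e+01,  7.02319038e-02,
        3.79007240e-02, -1.45972822e-04]), 'position': array([ 0.15652896, -0.55262366,  0.21362859]), 'eef_rot': array([-9.54310775e-04,  9.90507020e-01,  1.37458823e-01,  7.32189496e-05]), 'ft_force': array([-0.01468555,  0.24719859, -0.32557392]), 'moment': array([-0.0093115 , -0.00313588,  0.00191988]), 'grip_force': 0.0, 'finger_gap': 0.09166047832707472}
scene [-0.19075469  0.58699408  0.70423409] [ 0.63850817 -0.59824435 -0.48416011] 613.2683183050026
scene pail 0.86 [258. 251. 306. 363.] 285 318
scene pail 0.78 [202. 234. 243. 335.] 227 296
scene pail 0.69 [203. 280. 248. 394.] 225 340
scene pail_grip 0.98 [202. 280. 244. 397.] 225 339
scene pail_grip 0.93 [201. 232. 247. 339.] 227 293
scene pail_grip 0.91 [261. 252. 309. 361.
[... 247 characters left out ...]
99. 307. 336.] 287 319
scene jar_centre 0.29 [204. 229. 223. 284.] 211 254
top [ 0.36633147 -0.07233684  1.34266524] [ 0.16940074 -0.01565001 -0.98542299] 514.6296358512069
top pail 0.86 [232. 220. 267. 258.] 250 240
top pail 0.7 [188. 275. 230. 305.] 212 289
top pail_grip 0.76 [243. 276. 284. 307.] 262 290
top pail_grip 0.67 [236. 217. 265. 254.] 250 240
top pail_grip 0.57 [191. 275. 230. 305.] 212 289
top scale_stand 0.71 [331. 197. 391. 264.] 361 231
top scale_hook 0.69 [358. 212. 375. 254.] 368 232
top pepper_mill 0.63 [332. 198. 392. 265.] 361 231
top spice_jar 0.86 [273. 172. 292. 194.] 281 182
top mug 0.82 [413. 301. 442. 324.] 427 313
top jar_centre 0.84 [252. 280. 275. 306.] 265 295
```

Run:
```python
import cv2
a=cv2.imread('pics/scene0.png')[120:420,120:520]; b=cv2.imread('pics/top0.png')[150:350,170:470]
cv2.imwrite('pics/a.png',cv2.resize(a,(800,600),interpolation=2)); cv2.imwrite('pics/b.png',cv2.resize(b,(800,533),interpolation=2))
```

```text
(no output)
```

View pics/a.png

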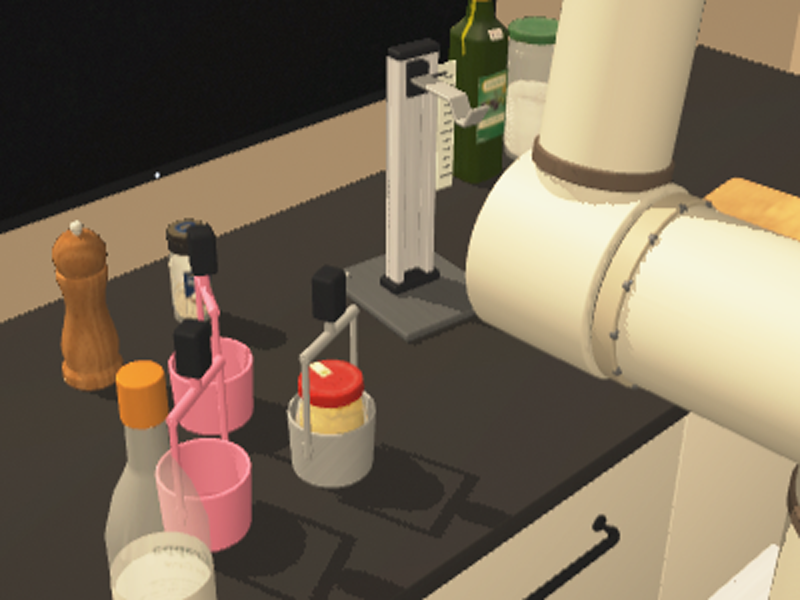

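View pics/b.png

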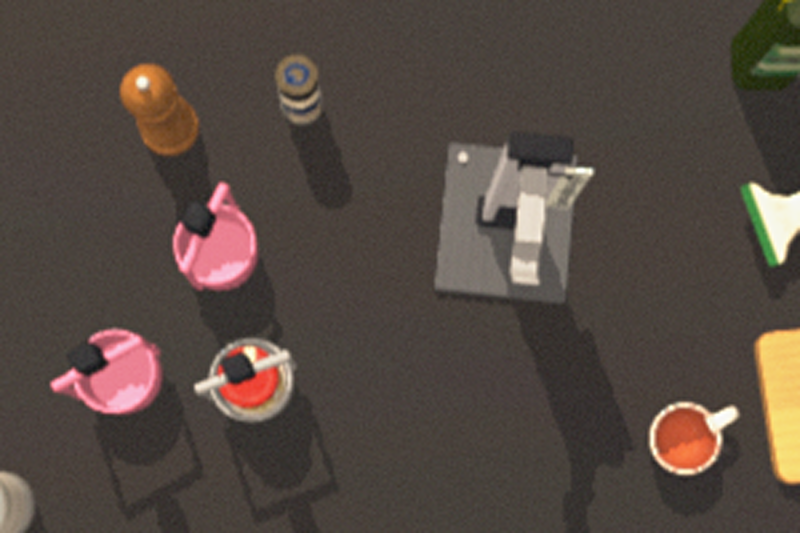

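The loaded steel pail has its grip at top (259,288) and scene (284,266). The hook's trough is at about top (367,247) and scene (357,177). Two pink look-alikes stand to its left.

Run:
```python
from h import *
T=cam('top');S=cam('scene')
f=lambda x,y:(170+x/2.6667,150+y/2.6667); g=lambda x,y:(120+x/2,120+y/2)
print('grip',atz(T,*f(238,368),.18),meet([ray(T,*f(238,368)),ray(S,*g(329,293))]))
a,b=atz(T,*f(200,388),.135),atz(T,*f(288,356),.135);print('bar',a,b,(a+b)/2,np.linalg.norm(a-b),'yaw',np.degrees(np.arctan2(*(b-a)[1::-1])))
for n,p in dict(bl=(437,292),br=(566,300),tl=(449,145),tr=(578,150)).items(): print(n,atz(T,*f(*p),.01))
a=atz(T,*f(203,388),.135)
for n,p in dict(tipl=(511,280),tipr=(538,283),bl=(517,195),br=(544,197)).items(): print(n,atz(T,*f(*p),.25))
print('pail base scene',atz(S,*g(333,484),0))
for n,p in dict(mill=(170,135),spice=(302,110),mug=(685,440),pink1=(215,265),pink2=(120,385)).items(): print(n,atz(T,*f(*p),0.02))
```

```text
grip [0.4692901  0.04025582 0.18      ] [0.46998172 0.04099887 0.17453023]
bar [0.45617877 0.07779485 0.135     ] [0.48326386 0.00068794 0.135     ] [0.46972131 0.0392414  0.135     ] 0.08172562492512486 yaw -70.64531910734661
bl [ 0.55634935 -0.13790308  0.01      ]
br [ 0.54683204 -0.26440136  0.01      ]
tl [ 0.70455168 -0.15289217  0.01      ]
tr [ 0.69797893 -0.28189195  0.01      ]
tipl [ 0.53114719 -0.18598051  0.25      ]
tipr [ 0.52843105 -0.20770068  0.25      ]
bl [ 0.60112    -0.19292872  0.25      ]
br [ 0.59919926 -0.21491074  0.25      ]
pail base scene [0.44573707 0.0614617  0.        ]
mill [0.71526247 0.12403078 0.02      ]
spice [ 0.73945234 -0.0067007   0.02      ]
mug [ 0.40873024 -0.37231789  0.02      ]
pink1 [0.58421874 0.07858454 0.02      ]
pink2 [0.4686424 0.168744  0.02     ]
```

Call:
carry_out --deltas '[{"xyz": [0.5, -0.5, -0.3]}, {"xyz": [0.75, -0.78, -0.3]}, {"xyz": [0.75, -0.78, -0.3]}, {"xyz": [0.75, -0.78, -0.3]}, {"xyz": [0.75, -0.78, -0.3]}]' --fingers -1

```text
schema error: expected keys xyz, twist
```

Call:
carry_out --deltas '[{"xyz": [0.75, -0.78, -0.2]}, {"xyz": [0.75, -0.78, -0.2]}, {"xyz": [0.75, -0.78, -0.2]}, {"xyz": [0.75, -0.78, -0.2]}, {"xyz": [0.75, -0.78, 0]}]'

```text
schema error: expected keys xyz, twist
```

Call:
carry_out --deltas '[{"xyz": [0.75, -0.78, 0]}, {"xyz": [0.75, -0.78, 0], "twist": [0, 0, -0.4]}, {"xyz": [0.75, -0.78, 0], "twist": [0, 0, -0.4]}, {"xyz": [0.4, -0.4, 0]}, {"xyz": [0, 0, 0]}]'

```text
schema error: expected keys xyz, twist
```

Run:
```python
from h import *
s=read_state();print(s['position'],s['eef_rot'],s['time'],s['ft_force'])
im=snapshot('wrist');c=cam('wrist');print(c[2],c[1][:,2],c[0]['fx'])
cv2.imwrite('pics/w1.png',im[...,::-1])
for r in masks_of('pail_grip','wrist')[:3]: print(r['score'],r['rect'])
print('proj grip',proj(c,[.47,.04,.195]),'bar',proj(c,[.456,.078,.135]),proj(c,[.483,.001,.135]))
```

```text
[ 0.15654588 -0.55327893  0.21463643] [ 3.52687285e-05  9.90508302e-01  1.37452910e-01 -6.03585401e-06] 0.9 [-0.56004223 -0.41201066 -0.61904066]
[ 0.22995108 -0.53317325  0.38473022] [-0.25716666 -0.07170144 -0.96370338] 375.99170951042487
proj grip [-1963.97197965 -1742.9711568 ] bar [-1106.48504199  -936.03455937] [-898.23446779 -961.5869762 ]
```

View pics/w1.png

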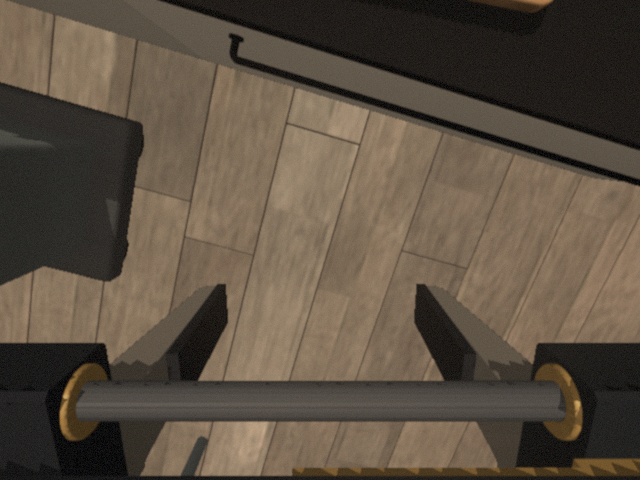

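The rows need both keys, so nothing moved. The wrist picture shows only the floor and the fingers at about (220,290) and (420,290).

Call:
carry_out --deltas '[{"xyz": [0.5, -0.5, -0.3], "twist": [0, 0, 0]}, {"xyz": [0.75, -0.78, -0.3], "twist": [0, 0, 0]}, {"xyz": [0.75, -0.78, -0.3], "twist": [0, 0, 0]}, {"xyz": [0.75, -0.78, -0.3], "twist": [0, 0, 0]}, {"xyz": [0.75, -0.78, -0.3], "twist": [0, 0, 0]}]' --fingers -1

```text
time: 1.5
position: [0.2524, -0.3743, 0.2751]
eef_rot: [0.0, 0.991, 0.137, 0.0]
ft_force: [0.6, 0.0, 0.5]
finger_gap: 0.0917
grip_force: 0.0
```

Call:
carry_out --deltas '[{"xyz": [0.75, -0.78, -0.2], "twist": [0, 0, 0]}, {"xyz": [0.75, -0.78, -0.2], "twist": [0, 0, 0]}, {"xyz": [0.75, -0.78, -0.2], "twist": [0, 0, 0]}, {"xyz": [0.75, -0.78, -0.2], "twist": [0, 0, 0]}, {"xyz": [0.75, -0.78, 0], "twist": [0, 0, 0]}]'

```text
time: 2.0
position: [0.3546, -0.1837, 0.3081]
eef_rot: [0.001, 0.991, 0.137, 0.001]
ft_force: [1.4, 0.1, 0.2]
finger_gap: 0.0918
grip_force: 0.0
```

Call:
carry_out --deltas '[{"xyz": [0.75, -0.78, 0], "twist": [0, 0, 0]}, {"xyz": [0.75, -0.78, 0], "twist": [0, 0, -0.4]}, {"xyz": [0.75, -0.78, 0], "twist": [0, 0, -0.4]}, {"xyz": [0.4, -0.4, 0], "twist": [0, 0, 0]}, {"xyz": [0, 0, 0], "twist": [0, 0, 0]}]'

```text
time: 2.5
position: [0.4239, -0.047, 0.3067]
eef_rot: [-0.0, 0.985, 0.171, 0.0]
ft_force: [-0.1, 0.9, 0.1]
finger_gap: 0.092
grip_force: 0.0
```

Run:
```python
from h import *
s=read_state();print(s['position'],s['eef_rot'],s['time'],s['ft_force'])
im=snapshot('wrist');c=cam('wrist');print(c[2],c[1][:,2],c[0]['fx'])
cv2.imwrite('pics/w2.png',im[...,::-1])
for r in masks_of('pail_grip','wrist')[:3]: print(r['score'],r['rect'])
print('proj grip',proj(c,[.47,.04,.195]),'bar',proj(c,[.456,.078,.135]),proj(c,[.483,.001,.135]))
```

```text
[ 0.42387251 -0.04702221  0.30665877] [-2.49935429e-04  9.85211828e-01  1.71340501e-01  1.52517014e-04] 2.5 [-0.06437861  0.86099139  0.13340833]
[ 0.49531342 -0.02355395  0.47672116] [-0.25194025 -0.08901754 -0.96363997] 375.99170951042487
0.71 [194.3, 106.2, 301.9, 182.4]
0.61 [34.4, 47.8, 196.5, 133.1]
0.58 [209.1, 1.0, 301.7, 60.9]
proj grip [226.49874426 146.55014944] bar [196.96130033 146.43462101] [289.88834457 146.90434934]
```

View pics/w2.png

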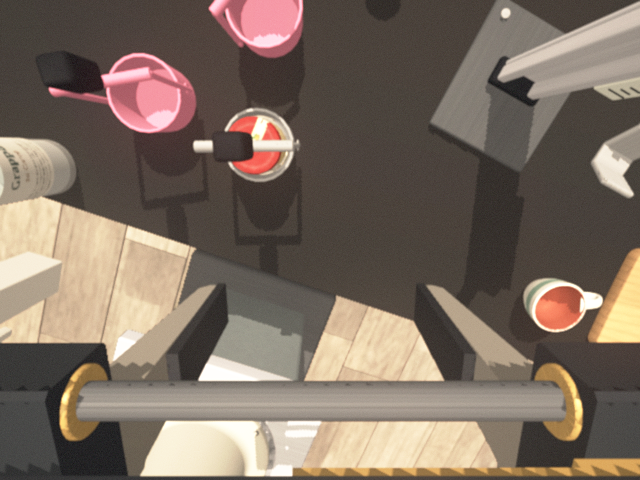

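Wrist picture: the pail's grip is at (232,146) and its bar runs level from (194,146) to (299,146), so the yaw is right and the position within 3 mm. The hook shows at (615,165).

Call:
carry_out --deltas '[{"xyz": [0.6, -0.5, 0], "twist": [0, 0, 0]}, {"xyz": [0.6, -0.54, 0], "twist": [0, 0, 0]}, {"xyz": [0.61, -0.54, 0], "twist": [0, 0, 0]}, {"xyz": [0, 0, 0.6], "twist": [0, 0, 0]}, {"xyz": [0, 0, 0.6], "twist": [0, 0, 0]}]'

```text
time: 3.1
position: [0.4712, 0.0335, 0.2586]
eef_rot: [0.001, 0.986, 0.169, 0.001]
ft_force: [0.3, -0.5, 0.2]
finger_gap: 0.0917
grip_force: 0.0
```

Run:
```python
from h import *
s=read_state();print(s['position'],s['eef_rot'],s['time'],s['ft_force'])
im=snapshot('wrist');c=cam('wrist')
cv2.imwrite('pics/w3.png',im[...,::-1])
for r in masks_of('pail_grip','wrist')[:3]: print(r['score'],r['rect'])
print('proj grip',proj(c,[.471,.037,.195]),'bar',proj(c,[.471-.0145,.037+.0405,.135]),proj(c,[.471+.0145,.037-.0405,.135]))
```

```text
[0.47115692 0.03348082 0.25864428] [5.61510294e-04 9.85652823e-01 1.68782504e-01 8.15173292e-04] 3.1 [ 0.2535591  -0.50224407  0.22232244]
0.97 [100.5, 127.1, 241.8, 207.5]
0.85 [279.3, 4.3, 370.5, 124.3]
0.71 [256.1, 179.2, 366.1, 275.7]
proj grip [316.44929714 260.46554655] bar [263.21317484 237.47209219] [371.96630524 236.94023538]
```

View pics/w3.png

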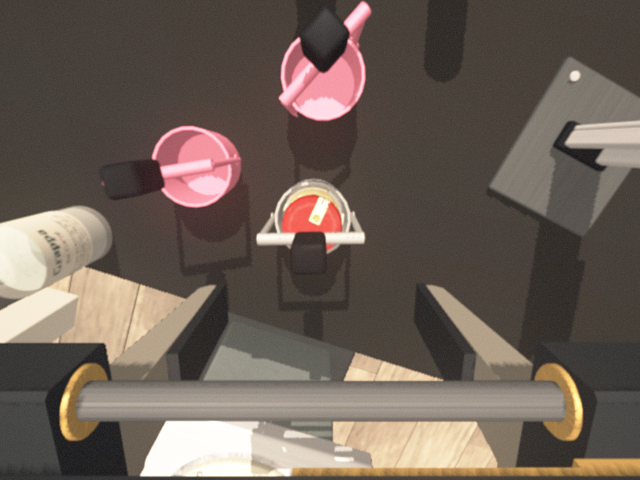

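Wrist picture: the bar runs from 257 to 365 on row 238 and the block is centred at (309,253). That puts it about 5 mm left of my estimate, so I'm shifting while descending.

Call:
carry_out --deltas '[{"xyz": [0, -0.17, 0.2], "twist": [0, 0, 0]}, {"xyz": [0, 0, 0.5], "twist": [0, 0, 0]}, {"xyz": [0, 0, 0.5], "twist": [0, 0, 0]}, {"xyz": [0, 0, 0.3], "twist": [0, 0, 0]}, {"xyz": [0, 0, 0], "twist": [0, 0, 0]}]'

```text
time: 3.7
position: [0.4675, 0.0408, 0.1977]
eef_rot: [-0.0, 0.986, 0.169, -0.001]
ft_force: [0.4, -0.1, 0.3]
finger_gap: 0.0918
grip_force: 0.0
```

Call:
carry_out --deltas '[{"xyz": [0.05, 0, 0.35], "twist": [0, 0, 0]}, {"xyz": [0, 0, 0.4], "twist": [0, 0, 0]}, {"xyz": [0, 0, 0.3], "twist": [0, 0, 0]}, {"xyz": [0, 0, 0], "twist": [0, 0, 0]}, {"xyz": [0, 0, 0], "twist": [0, 0, 0]}]'

```text
time: 4.2
position: [0.4704, 0.0416, 0.1569]
eef_rot: [0.0, 0.986, 0.169, 0.0]
ft_force: [-0.6, -0.3, -0.8]
finger_gap: 0.0921
grip_force: 0.0
```

Call:
carry_out --deltas '[{"xyz": [0, 0, 0], "twist": [0, 0, 0]}, {"xyz": [0, 0, 0], "twist": [0, 0, 0]}, {"xyz": [0, 0, 0], "twist": [0, 0, 0]}, {"xyz": [0, 0, 0], "twist": [0, 0, 0]}, {"xyz": [0, 0, 0], "twist": [0, 0, 0]}]' --fingers 1

```text
time: 4.7
position: [0.4702, 0.0415, 0.1568]
eef_rot: [0.0, 0.986, 0.169, 0.0]
ft_force: [0.0, -0.0, -0.3]
finger_gap: 0.0541
grip_force: 0.0
```

Call:
carry_out --deltas '[{"xyz": [0, 0, 0], "twist": [0, 0, 0]}, {"xyz": [0, 0, 0], "twist": [0, 0, 0]}, {"xyz": [0, 0, 0], "twist": [0, 0, 0]}, {"xyz": [0, 0, 0], "twist": [0, 0, 0]}, {"xyz": [0, 0, 0], "twist": [0, 0, 0]}]'

```text
time: 5.2
position: [0.4702, 0.0416, 0.1566]
eef_rot: [-0.0, 0.986, 0.169, 0.0]
ft_force: [1.2, -0.4, -0.8]
finger_gap: 0.0238
grip_force: 29.9
```

Call:
carry_out --deltas '[{"xyz": [0, 0, -0.1], "twist": [0, 0, 0]}, {"xyz": [0, 0, -0.2], "twist": [0, 0, 0]}, {"xyz": [0, 0, -0.3], "twist": [0, 0, 0]}, {"xyz": [0, 0, -0.3], "twist": [0, 0, 0]}, {"xyz": [0, 0, -0.3], "twist": [0, 0, 0]}]'

```text
time: 5.7
position: [0.4705, 0.0415, 0.2062]
eef_rot: [0.0, 0.986, 0.169, 0.001]
ft_force: [0.1, -0.8, -3.5]
finger_gap: 0.024
grip_force: 29.9
```

Call:
carry_out --deltas '[{"xyz": [0, 0, -0.4], "twist": [0, 0, 0]}, {"xyz": [0, 0, -0.4], "twist": [0, 0, 0]}, {"xyz": [0, 0, -0.4], "twist": [0, 0, 0]}, {"xyz": [0, 0, -0.4], "twist": [0, 0, 0]}, {"xyz": [0, 0, -0.4], "twist": [0, 0, 0]}]'

```text
time: 6.2
position: [0.4702, 0.0416, 0.2863]
eef_rot: [0.0, 0.986, 0.169, 0.001]
ft_force: [0.6, -0.5, -2.2]
finger_gap: 0.0237
grip_force: 29.9
```

Call:
carry_out --deltas '[{"xyz": [0, 0, -0.3], "twist": [0, 0, 0]}, {"xyz": [0, 0, -0.2], "twist": [0, 0, 0]}, {"xyz": [0, 0, 0], "twist": [0, 0, 0]}, {"xyz": [0, 0, 0], "twist": [0, 0, 0]}, {"xyz": [0, 0, 0], "twist": [0, 0, 0]}]'

```text
time: 6.7
position: [0.4697, 0.0416, 0.3036]
eef_rot: [-0.0, 0.986, 0.169, -0.001]
ft_force: [-0.8, -0.1, -2.6]
finger_gap: 0.0242
grip_force: 29.9
```

Run:
```python
from h import *
s=read_state();print(s['position'],s['eef_rot'],s['time'],s['ft_force'],s['moment'])
im={n:snapshot(n) for n in ('scene','top','wrist')}
cv2.imwrite('pics/s4.png',np.hstack([cv2.resize(im['scene'][130:330,240:440],(400,400)),cv2.resize(im['top'][170:310,290:430],(400,400))])[...,::-1])
cv2.imwrite('pics/w4.png',im['wrist'][...,::-1])
```

```text
[0.46966955 0.04163062 0.30363604] [-2.97276235e-04  9.85604776e-01  1.69063344e-01 -8.49754909e-04] 6.7 [-0.80302457 -0.14546038 -2.5643723 ] [-0.02728437  0.0024513  -0.02082262]
```

View pics/s4.png

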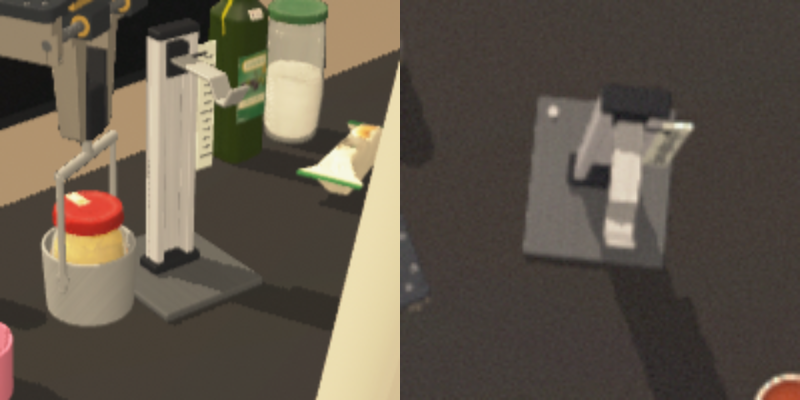

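View pics/w4.png

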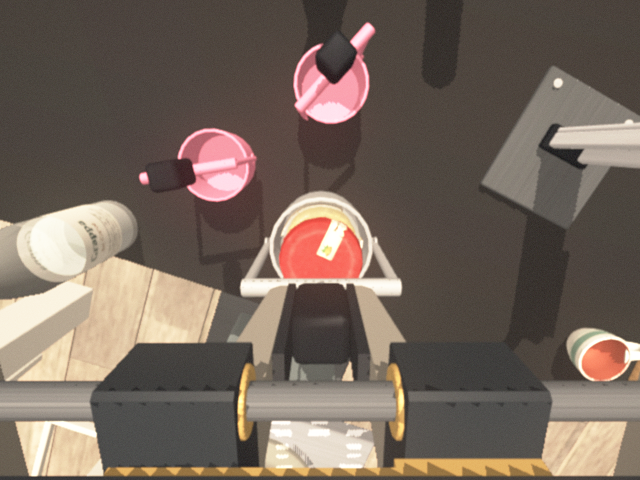

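The jar is in the lifted pail, with the bar from (241,287) to (401,287) in the wrist picture. The ft sensor reads about 2.5 N. Hook: tip edge at about top (362–372,255) and trough at scene (353,181). Next I swing over to a stand-off in front of the hook.

Call:
carry_out --deltas '[{"xyz": [-0.12, 0.34, 0], "twist": [0, 0, 0.35]}, {"xyz": [-0.22, 0.69, 0], "twist": [0, 0, 0.69]}, {"xyz": [-0.18, 0.7, 0], "twist": [0, 0, 0.69]}, {"xyz": [-0.14, 0.71, 0], "twist": [0, 0, 0.69]}, {"xyz": [-0.1, 0.71, 0], "twist": [0, 0, 0.69]}]'

```text
time: 7.35
position: [0.4705, -0.0894, 0.3043]
eef_rot: [-0.0, 0.999, 0.044, -0.0]
ft_force: [0.8, -0.1, -2.9]
finger_gap: 0.0238
grip_force: 29.9
```

Call:
carry_out --deltas '[{"xyz": [-0.07, 0.72, 0], "twist": [0, 0, 0.69]}, {"xyz": [-0.02, 0.72, 0.1], "twist": [0, 0, 0.69]}, {"xyz": [0, 0.7, 0.1], "twist": [0, 0, 0.69]}, {"xyz": [0.02, 0.36, 0.17], "twist": [0, 0, 0.32]}, {"xyz": [0, 0, 0], "twist": [0, 0, 0]}]'

```text
time: 7.85
position: [0.4692, -0.1893, 0.2881]
eef_rot: [-0.001, 0.999, -0.051, -0.001]
ft_force: [-0.7, 0.4, -2.9]
finger_gap: 0.0235
grip_force: 29.9
```

Call:
carry_out --deltas '[{"xyz": [0, 0, 0], "twist": [0, 0, 0]}, {"xyz": [0, 0, 0], "twist": [0, 0, 0]}, {"xyz": [0, 0, 0], "twist": [0, 0, 0]}, {"xyz": [0, 0, 0], "twist": [0, 0, 0]}, {"xyz": [0, 0, 0], "twist": [0, 0, 0]}]'

```text
time: 8.35
position: [0.4701, -0.1881, 0.29]
eef_rot: [0.0, 0.999, -0.05, 0.0]
ft_force: [0.6, -0.0, -1.4]
finger_gap: 0.0236
grip_force: 29.9
```

Run:
```python
from h import *
s=read_state();p=s['position'];Rt=q(s['eef_rot']).as_matrix();print(p,s['eef_rot'],s['time'],s['ft_force'],Rt[:,0])
c=cam('wrist');im={n:snapshot(n) for n in ('scene','wrist')}
cv2.imwrite('pics/s5.png',im['scene'][...,::-1]);cv2.imwrite('pics/w5.png',im['wrist'][...,::-1])
w=cv2.resize(im['wrist'][60:360,220:420],(400,600),interpolation=2);sc=cv2.resize(im['scene'][130:280,290:390],(400,600),interpolation=2)
cv2.imwrite('pics/c5.png',np.hstack([w,sc])[...,::-1])
S=cam('scene');y=np.radians(-5.7);X=np.array([np.cos(y),np.sin(y),0]);Y=np.array([-X[1],X[0],0]);h=np.array([.5447,-.1983,.24])
for n,dx,dz in (('tip',-15,15),('back',15,15),('seatbot',0,-7)):
  for k in (-11,11):
    P=h+X*dx/1e3+Y*k/1e3+[0,0,dz/1e3]; a=proj(c,P);b=proj(S,P)
    print(n,k,'wcrop',np.round((a-[220,60])*2),'scrop',np.round((b-[290,130])*4+[400,0]))
for k in (-43,43):
    P=p+Rt@np.array([0,k/1e3,.0216]);print('bar',np.round((proj(c,P)-[220,60])*2),np.round((proj(S,P)-[290,130])*4+[400,0]))
```

```text
[ 0.47013    -0.18810334  0.29002287] [ 8.26903274e-05  9.98766258e-01 -4.96580440e-02  1.81161173e-04] 8.35 [ 0.63548923 -0.01473583 -1.43821949] [ 9.95068092e-01 -9.91935277e-02  3.70087813e-04]
tip -11 wcrop [252. 228.] scrop [700. 164.]
tip 11 wcrop [170. 228.] scrop [664. 175.]
back -11 wcrop [254. 110.] scrop [659. 144.]
back 11 wcrop [169. 110.] scrop [623. 155.]
seatbot -11 wcrop [248. 170.] scrop [677. 197.]
seatbot 11 wcrop [173. 170.] scrop [642. 208.]
bar [ 43. 456.] [694. 209.]
bar [359. 456.] [836. 164.]
```

View pics/c5.png

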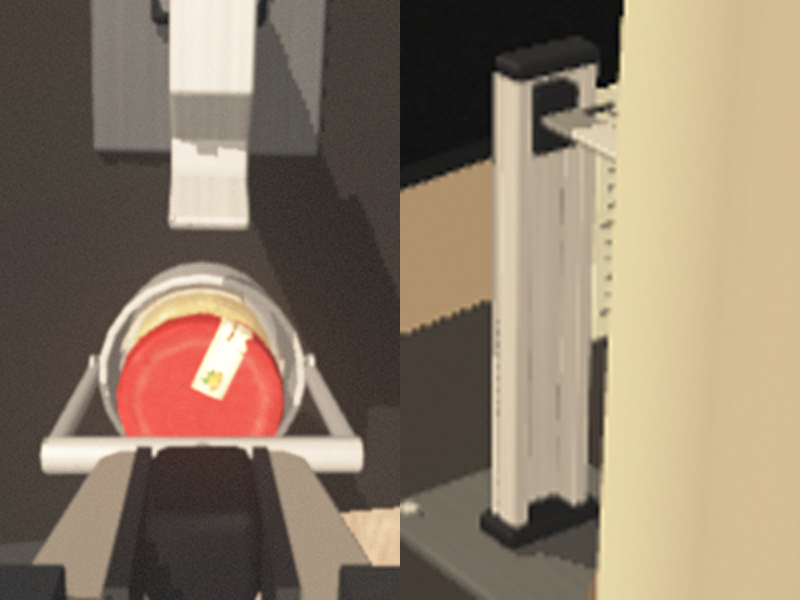

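Wrist crop: the bar is centred at (202,455), where predicted. The hook's tip edge is at row 222–228, its flat bottom around row 160, its middle at column 209. So the seat is about 78 mm ahead and 2 mm to the side, and I go in over the tip.

Call:
carry_out --deltas '[{"xyz": [0.2, 0.06, 0], "twist": [0, 0, 0]}, {"xyz": [0.3, 0, 0], "twist": [0, 0, 0]}, {"xyz": [0.3, 0, 0], "twist": [0, 0, 0]}, {"xyz": [0.3, 0, 0], "twist": [0, 0, 0]}, {"xyz": [0.3, 0, 0], "twist": [0, 0, 0]}]'

```text
time: 8.95
position: [0.5264, -0.1968, 0.2896]
eef_rot: [-0.0, 0.999, -0.05, 0.0]
ft_force: [0.1, -0.0, -2.8]
finger_gap: 0.0236
grip_force: 30.0
```

Call:
carry_out --deltas '[{"xyz": [0.25, 0, 0], "twist": [0, 0, 0]}, {"xyz": [0.2, 0, 0], "twist": [0, 0, 0]}, {"xyz": [0.1, 0, 0], "twist": [0, 0, 0]}, {"xyz": [0, 0, 0], "twist": [0, 0, 0]}, {"xyz": [0, 0, 0], "twist": [0, 0, 0]}]'

```text
time: 9.45
position: [0.5472, -0.1987, 0.2898]
eef_rot: [-0.0, 0.999, -0.05, -0.0]
ft_force: [-0.2, 0.2, -3.0]
finger_gap: 0.0238
grip_force: 30.0
```

Run:
```python
from h import *
F=[]
for i in range(6): im=snapshot('wrist'); F.append(read_state()['ft_force'])
s=read_state();print(s['position'],s['time'],np.mean(F,0),np.std(F,0))
t=snapshot('top')
cv2.imwrite('pics/c6.png',np.hstack([cv2.resize(im[60:360,220:420],(400,600)),cv2.resize(t[180:300,320:400],(400,600))])[...,::-1])
```

```text
[ 0.54720694 -0.198732    0.28993654] 9.75 [ 0.00629813 -0.1175835  -3.06057586] [0.29077901 0.20299039 0.73404426]
```

View pics/c6.png

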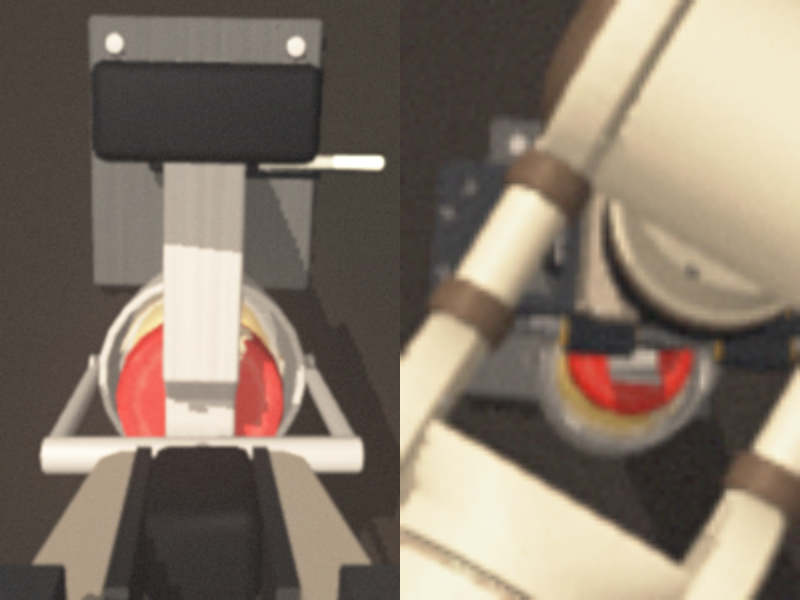

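The bar is over the trough, hook strip inside the bail (wrist crop: strip columns 165–240, bail 42–363). The ft sensor reads about 3.0 N. I lower slowly.

Call:
carry_out --deltas '[{"xyz": [0, 0, 0.12], "twist": [0, 0, 0]}, {"xyz": [0, 0, 0.12], "twist": [0, 0, 0]}, {"xyz": [0, 0, 0.12], "twist": [0, 0, 0]}, {"xyz": [0, 0, 0.12], "twist": [0, 0, 0]}, {"xyz": [0, 0, 0.12], "twist": [0, 0, 0]}]'

```text
time: 10.3
position: [0.5472, -0.1987, 0.2651]
eef_rot: [-0.0, 0.999, -0.05, -0.0]
ft_force: [0.4, -0.9, -2.7]
finger_gap: 0.0236
grip_force: 30.0
```

Call:
carry_out --deltas '[{"xyz": [0, 0, 0.1], "twist": [0, 0, 0]}, {"xyz": [0, 0, 0.08], "twist": [0, 0, 0]}, {"xyz": [0, 0, 0.06], "twist": [0, 0, 0]}, {"xyz": [0, 0, 0.06], "twist": [0, 0, 0]}, {"xyz": [0, 0, 0], "twist": [0, 0, 0]}]'

```text
time: 10.8
position: [0.5474, -0.1987, 0.2536]
eef_rot: [-0.0, 0.999, -0.05, 0.0]
ft_force: [-0.5, 0.5, -0.8]
finger_gap: 0.0241
grip_force: 30.0
```

Call:
carry_out --deltas '[{"xyz": [0, 0, 0.06], "twist": [0, 0, 0]}, {"xyz": [0, 0, 0.06], "twist": [0, 0, 0]}, {"xyz": [0, 0, 0.06], "twist": [0, 0, 0]}, {"xyz": [0, 0, 0.06], "twist": [0, 0, 0]}, {"xyz": [0, 0, 0.06], "twist": [0, 0, 0]}]'

```text
time: 11.3
position: [0.5475, -0.1989, 0.2418]
eef_rot: [0.0, 0.999, -0.05, 0.0]
ft_force: [-0.3, -0.0, -0.8]
finger_gap: 0.0237
grip_force: 30.0
```

```bash
cat > f.py <<'E'
from h import *
F=[];Z=[]
for i in range(16):
    im=snapshot('wrist'); s=read_state(); F.append(s['ft_force']);Z.append(s['position'])
print(s['time'],np.mean(Z,0),np.mean(F,0),'+-',np.std(F,0)/4,s['grip_force'])
cv2.imwrite('pics/last.png',im[60:360,220:420,::-1])
E
python3 f.py
```

```text
12.1 [ 0.54747786 -0.19880003  0.24187696] [ 0.47277851 -0.25746656 -0.26131306] +- [0.1098801  0.1010733  0.13128628] 29.954693019390106
```

Call:
carry_out --deltas '[{"xyz": [0, 0, 0.05], "twist": [0, 0, 0]}, {"xyz": [0, 0, 0.05], "twist": [0, 0, 0]}, {"xyz": [0, 0, 0], "twist": [0, 0, 0]}]'

```text
time: 12.4
position: [0.5473, -0.1987, 0.2374]
eef_rot: [-0.0, 0.999, -0.05, -0.0]
ft_force: [1.3, -0.6, 0.1]
finger_gap: 0.024
grip_force: 30.0
```

```bash
sed -i 's/range(16)/range(40)/; s#/4,s#/6.3,s#' f.py; python3 f.py
```

```text
14.4 [ 0.54734094 -0.19869144  0.23779375] [ 0.65170283 -0.16355652  0.01999933] +- [0.083733   0.08672704 0.08423874] 29.954834282398224
```

Vertical force is about zero, so the hook carries the weight. A 0.65 N push in x says the bar leans on the tip side, so I ease it 1.5 mm towards the column and recheck.

Call:
carry_out --deltas '[{"xyz": [0.02, 0, 0], "twist": [0, 0, 0]}, {"xyz": [0.02, 0, 0], "twist": [0, 0, 0]}, {"xyz": [0, 0, 0], "twist": [0, 0, 0]}]'

```text
time: 14.7
position: [0.5486, -0.1988, 0.2375]
eef_rot: [-0.0, 0.999, -0.05, -0.001]
ft_force: [-1.4, 0.2, -0.6]
finger_gap: 0.0237
grip_force: 30.0
```

```bash
python3 f.py
python3 - <<'E'
from h import *
a=cv2.resize(cv2.imread('pics/last.png'),(400,600)); b=snapshot('scene')[130:330,230:430,::-1]
cv2.imwrite('pics/c7.png',np.hstack([a,cv2.resize(b,(400,600))]))
E
```

```text
16.7 [ 0.5489134  -0.19885474  0.23777585] [-1.70492292  0.27680341  0.10718195] +- [0.07090911 0.07793809 0.0885112 ] 29.954812824726105
```

View pics/c7.png

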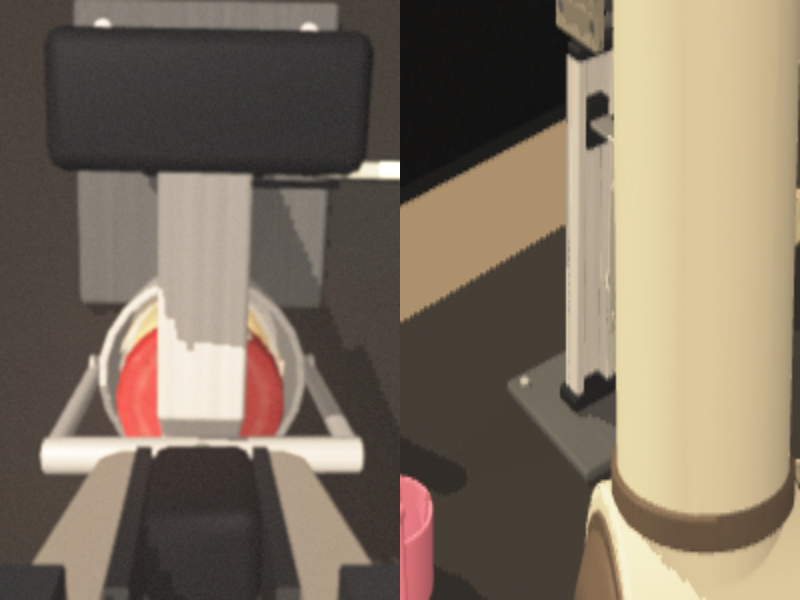

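Side force flipped to -1.7 N, so the free spot is about 1.1 mm back. The bar sits in the trough in the wrist crop, strip columns 158–248.

Call:
carry_out --deltas '[{"xyz": [-0.028, 0, 0], "twist": [0, 0, 0]}, {"xyz": [0, 0, 0], "twist": [0, 0, 0]}, {"xyz": [0, 0, 0], "twist": [0, 0, 0]}]'

```text
time: 17.05
position: [0.5484, -0.1989, 0.2382]
eef_rot: [0.0, 0.999, -0.05, 0.001]
ft_force: [1.2, 0.7, -0.6]
finger_gap: 0.0237
grip_force: 30.0
```

```bash
python3 f.py
```

```text
19.05 [ 0.54788012 -0.19883172  0.23784151] [ 1.53336318 -0.64148625  0.04616938] +- [0.06738714 0.09584128 0.07403811] 29.954801201820374
```

The side force reverses with direction, so it is friction in the trough. Half a step back should neutralise it.

Call:
carry_out --deltas '[{"xyz": [0.012, 0, 0], "twist": [0, 0, 0]}, {"xyz": [0, 0, 0], "twist": [0, 0, 0]}]'

```text
time: 19.25
position: [0.5479, -0.1988, 0.2376]
eef_rot: [-0.0, 0.999, -0.05, -0.001]
ft_force: [-0.1, -0.1, 0.6]
finger_gap: 0.0236
grip_force: 30.0
```

```bash
python3 f.py
```

```text
21.25 [ 0.54820838 -0.19871211  0.23772772] [-1.4146095   0.17246897 -0.00367999] +- [0.09728994 0.13452951 0.07658911] 29.954867362976074
```

Call:
carry_out --deltas '[{"xyz": [-0.005, 0, 0], "twist": [0, 0, 0]}, {"xyz": [0, 0, 0], "twist": [0, 0, 0]}]'

```text
time: 21.45
position: [0.5483, -0.1988, 0.2379]
eef_rot: [-0.0, 0.999, -0.05, 0.0]
ft_force: [-0.9, 1.2, -0.0]
finger_gap: 0.0239
grip_force: 30.0
```

```bash
sed -i 's/range(40)/range(20)/' f.py; python3 f.py
```

```text
Traceback (most recent call last):
  File "f.py", line 4, in <module>
    im=snapshot('wrist'); s=read_state(); F.append(s['ft_force']);Z.append(s['position'])
ValueError: 200 camera calls are used up
```

Camera calls are used up, but the balance is already measured. Releasing.

Call:
carry_out --deltas '[{"xyz": [0, 0, 0], "twist": [0, 0, 0]}, {"xyz": [0, 0, 0], "twist": [0, 0, 0]}, {"xyz": [0, 0, 0], "twist": [0, 0, 0]}, {"xyz": [0, 0, 0], "twist": [0, 0, 0]}, {"xyz": [0, 0, 0], "twist": [0, 0, 0]}]' --fingers 0

```text
time: 22.25
position: [0.5481, -0.1989, 0.2378]
eef_rot: [0.0, 0.999, -0.05, 0.0]
ft_force: [-0.8, 0.1, 0.1]
finger_gap: 0.046
grip_force: 0.0
```

Call:
carry_out --deltas '[{"xyz": [0, 0, 0], "twist": [0, 0, 0]}, {"xyz": [0, 0, 0], "twist": [0, 0, 0]}, {"xyz": [0, 0, 0], "twist": [0, 0, 0]}, {"xyz": [0, 0, 0], "twist": [0, 0, 0]}, {"xyz": [0, 0, 0], "twist": [0, 0, 0]}]'

```text
time: 22.75
position: [0.5481, -0.1988, 0.2378]
eef_rot: [-0.0, 0.999, -0.05, -0.0]
ft_force: [-0.2, -0.7, -0.2]
finger_gap: 0.0457
grip_force: 0.0
```

Call:
carry_out --deltas '[{"xyz": [0, 0, -0.15], "twist": [0, 0, 0]}, {"xyz": [0, 0, -0.25], "twist": [0, 0, 0]}, {"xyz": [0, 0, -0.3], "twist": [0, 0, 0]}, {"xyz": [0, 0, -0.4], "twist": [0, 0, 0]}, {"xyz": [0, 0, -0.4], "twist": [0, 0, 0]}]'

```text
time: 23.25
position: [0.5483, -0.1989, 0.2997]
eef_rot: [0.0, 0.999, -0.05, 0.001]
ft_force: [-0.3, 0.5, -0.3]
finger_gap: 0.0459
grip_force: 0.0
```

Call:
carry_out --deltas '[{"xyz": [0, 0, -0.4], "twist": [0, 0, 0]}, {"xyz": [0, 0, -0.4], "twist": [0, 0, 0]}, {"xyz": [0, 0, -0.2], "twist": [0, 0, 0]}, {"xyz": [0, 0, 0], "twist": [0, 0, 0]}, {"xyz": [0, 0, 0], "twist": [0, 0, 0]}]'

```text
time: 23.75
position: [0.548, -0.1988, 0.3376]
eef_rot: [-0.0, 0.999, -0.05, -0.0]
ft_force: [0.1, 0.3, -0.1]
finger_gap: 0.0459
grip_force: 0.0
```

Call:
carry_out --deltas '[{"xyz": [0, 0, 0], "twist": [0, 0, 0]}, {"xyz": [0, 0, 0], "twist": [0, 0, 0]}, {"xyz": [0, 0, 0], "twist": [0, 0, 0]}, {"xyz": [0, 0, 0], "twist": [0, 0, 0]}, {"xyz": [0, 0, 0], "twist": [0, 0, 0]}]'

```text
time: 24.25
position: [0.5481, -0.1987, 0.3376]
eef_rot: [-0.0, 0.999, -0.05, -0.0]
ft_force: [-0.0, -0.8, 1.5]
finger_gap: 0.0459
grip_force: 0.0
```

Call:
carry_out --deltas '[{"xyz": [0, 0, 0], "twist": [0, 0, 0]}, {"xyz": [0, 0, 0], "twist": [0, 0, 0]}, {"xyz": [0, 0, 0], "twist": [0, 0, 0]}, {"xyz": [0, 0, 0], "twist": [0, 0, 0]}, {"xyz": [0, 0, 0], "twist": [0, 0, 0]}]'

```text
time: 24.75
position: [0.5481, -0.1988, 0.3378]
eef_rot: [-0.0, 0.999, -0.05, -0.0]
ft_force: [-0.5, 0.0, 0.7]
finger_gap: 0.0461
grip_force: 0.0
```

Call:
carry_out --deltas '[{"xyz": [0, 0, 0], "twist": [0, 0, 0]}, {"xyz": [0, 0, 0], "twist": [0, 0, 0]}, {"xyz": [0, 0, 0], "twist": [0, 0, 0]}, {"xyz": [0, 0, 0], "twist": [0, 0, 0]}, {"xyz": [0, 0, 0], "twist": [0, 0, 0]}]'

```text
time: 25.25
position: [0.5481, -0.1988, 0.3378]
eef_rot: [0.0, 0.999, -0.05, -0.0]
ft_force: [-0.5, -0.8, 0.5]
finger_gap: 0.0463
grip_force: 0.0
```

Call:
carry_out --deltas '[{"xyz": [0, 0, 0], "twist": [0, 0, 0]}, {"xyz": [0, 0, 0], "twist": [0, 0, 0]}, {"xyz": [0, 0, 0], "twist": [0, 0, 0]}, {"xyz": [0, 0, 0], "twist": [0, 0, 0]}, {"xyz": [0, 0, 0], "twist": [0, 0, 0]}]'

```text
time: 25.75
position: [0.5481, -0.1988, 0.3378]
eef_rot: [-0.0, 0.999, -0.05, -0.0]
ft_force: [0.2, 0.2, 0.6]
finger_gap: 0.0459
grip_force: 0.0
```

```bash
python3 -c "
from cell import *
print(read_state()['position'],close_job())"
```

```text
the job is handed in; nothing more can be done
[ 0.54810645 -0.19878959  0.33778639] None
```

I hung the pail with its jar in the hook at a dip of about 24 mm (a load of about 2.4 N), let go with the vertical force near zero, backed the gripper off and handed the job in; the camera calls had run out before release, so the final hang was not seen and no verdict came back.

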